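Load the brush and index the tool tray one slot towards the cutting wheel

ROBOT

A 6-joint arm with a two-finger parallel gripper is mounted at the origin on the work surface. World frame = base frame: x ahead of the robot, y to its left, z up, the work surface at z = 0. Lengths are in m, angles in rad, forces in N, time in s.
With the tool pointing down it reaches from about 0.375 to 0.975 m from the base axis. Payload 3.8 kg.
Tool frame: the origin (TCP) lies midway between the tips of the shut fingers; the grasp point (between the pads) lies 19 mm behind it; z points along the fingers, y is the line along which they close (so a half turn about z gives the same grasp; the last joint's range is limited). The gripper opens to 85 mm and grips with 20 to 120 N. Pads are 22 mm wide; open, the fingers measure 114 mm over their backs; the gripper's body (76 mm by 85 mm) begins 54 mm behind the grasp point. The pads swing forward as they close: fully open they stand 13 mm farther back than shut.
Start: joints at [1.117, 0.264, 1.604, -0, 1.274, -0.037], TCP at [0.273, 0.617, 0.199] pointing down, gripper open.
Joint ranges: [-2.63, 2.63], [-0.94, 2.18], [0.31, 2.57], [-1.31, 4.45], [0, 2.66], [-2.55, 2.55]. Speed limits (rad/s): [2.57, 2.57, 3.14, 3.14, 3.14, 3.14].

INTERFACE

Orientations are given as a rotation vector (axis times angle).
In Python, from workcell import sensors, viewer, job gives the robot as it stands.
- The arm moves only by the shell command python3 -m inch 'ROWS' [FORCE]. ROWS is JSON, one flat list of numbers, 7 for each row, row after row: the shift along the tool's x, y, z in mm, then the turn, a rotation vector about the tool's x, y, z in degrees, then the finger opening in mm, from 0 to 85.4. A call has exactly 8 rows; each row shifts and turns the commanded pose from where the row before left it, along the tool's axes as they then stand; what a row does not reach is not made up. A row lasts 1/10 s, in which the tool goes at most 50 mm and 8.59 degrees, less where a joint would pass 70% of its speed; a pose out of reach is approached as far as the arm can. A call is refused whole if a number of a shift passes 50 or a number of a turn 8.59, either way. A call with a gripper value outside its range is refused whole. The fingers move at their own pace and stop on an object; FORCE is the grip in N (left out, the last holds). Time passes only in rows, so rows that do not move let the fingers close, or fill a call up. It gives the time, the measured TCP pose, the force, the opening and the grip force at its end, in the units of the state.
- sensors.read_state(): the state, without advancing time (a new reading comes with each control period).
- viewer.read_camera(name): name is "side" or "top"; returns the picture (420x560x3 uint8, red, green, blue); there is no depth.
- viewer.camera_params(name): a dict with "K" (3x3 intrinsics, pixels), "world_to_cam" (4x4, takes a point from world to camera coordinates). Camera axes: x right, y down, z forward; pixel columns grow to the right and rows downward; lengths in m; the calibration is good to about 2 mm. A picture is of the moment at which its call begins. camera_params takes no time and is no camera call.
- job.finish_job(): hands the job in; it is judged then, once.
The state is a dict: "time": time; "q": joint angles; "joint_vel": joint speeds; "joint_torque": joint torques, N m; "tool_pos": TCP position; "tcp_rot": TCP orientation; "wrist_force": force on the tool from outside, world axes, zero at the start; "torque": the same for the moment, N m; "width": opening from 0.0 (shut) to 1.0 (fully open); "grip_force": force on a finger pad.
Only numpy, scipy, OpenCV 4.12 (cv2) and the standard library are available. Lean on these libraries where they do the work, as an engineer would, in place of code of your own. Each camera call takes 0.05 s, during which the arm holds its last target. There are 200 camera calls.

TASK

Lay the cleaning brush flat in the long compartment of the sliding tool tray and let go of it. Then pull up the lock plunger's knob, slide the tray to the very next slot of the ladder rail on the side towards the cutting wheel, and let the pin drop fully home. Finish still holding the knob in the gripper with the pin seated, leaving the vase, bottle and spare wheel undisturbed.

Things in the scene. Friction and masses are not known exactly. Their poses are not given: they have to be found in the camera images.
- brush: Cleaning brush, 170 x 28 x 24 mm (length, width, height), about 120 g: pale wooden handle, steel ferrule, grey bristle block. Lies flat on the bench. Origin at the centre of its underside; x along its length towards the bristles, z up. The balance point is near the origin; there the handle is 26 mm wide.
- rail: Ladder rail fixed to the bench, 340 mm long (its y axis), 50 mm wide, with a row of 5 cross slots 11 mm wide, 40 mm apart from centre to centre, in its top, 34 mm above the bench (end blocks reach 42 mm). The middle slot is at the rail's centre. Origin at the centre of its underside, z up.
- tray_slide (a joint): Position of the tray slide along the rail in m: 0 in the middle slot (where it starts locked), growing along the rail's +y; slots at 0, +-0.04 and +-0.08; stops at +-0.085. When unlocked, it slides with about 2 N; nothing moves it by itself. Saddle and tray are one rigid 0.6 kg piece.
- saddle (a point): Centre of the saddle's grey top face (66 mm across the rail, 64 mm along it, 58 mm above the bench), on the plunger's axis; moves with the slide; axes parallel to the rail's.
- compartment (a point): Centre of the floor (34 mm above the bench) of the long tray compartment, 100 mm from the rail's centreline on its +x side; moves with the slide; axes parallel to the rail's. Inside 190 mm along y, 40 mm along x; steel walls 4 mm thick and 12 mm high above the floor, so a brush in it stands 12 mm proud of them. The brush may point either way. Two smaller compartments beyond it hold low dressing stones that belong to the tray.
- plunger (a joint): Lift of the lock plunger in m: 0 = pin fully down, 0.020 = fully up. A spring pushes it down with about 4 N at 0 and 7 N at 0.020. The pin (8 mm, round-tipped) is 12 mm deep in its slot at 0; lifted 0.012 or more, it clears the rungs and the tray can slide; let down between two slots it rides on a rung at 0.012.
- lock_knob: Round black knob of the plunger, 30 mm diameter, 26 mm tall, upright above the saddle. Origin at the centre of its underside, 88 mm above the bench with the pin down; it rises with the plunger and travels with the slide. Below it is a 12 mm stem with 22 mm of free height above a 24 mm wide bush on the saddle.
- wheel_head: Bench spindle fixed to the bench, white housing about 125 x 120 x 175 mm with a grey cutting wheel of 120 mm diameter: stands beyond the tray, about 225 mm to the rail's +x side and 195 mm to one end (+y or -y, varies). That end is the direction to slide. Origin at the centre of its underside.
- coolant_bottle: White plastic bottle, 68 mm diameter, 170 mm tall, standing at the other end beyond the tray. Leave alone. Origin at the centre of its underside.
- vase: Clear glass vase, 100 mm across the rim, 170 mm tall, to the right of the rail. Leave alone. Origin at the centre of its underside.
- spare_wheel: Grey disc with a hole, 100 mm diameter, 18 mm thick, lying flat to the left, beyond the brush. Leave alone. Origin at the centre of its underside.
Things that resemble listed ones, but are neither listed nor needed, are in the scene too. There is more than one size of the brush; the one meant has the size given above.

How it is judged:
On the way, in this order (a step that is already met when the one before it is completed fails the run):
1. the brush lies flat in the long compartment, let go, while the tray is still in its first slot (x of brush in the frame of compartment between -0.011 and 0.011 m and y of brush in the frame of compartment between -0.016 and 0.016 m and z of brush in the frame of compartment between -0.003 and 0.005 m and angle between the x axis of brush and the y axis of compartment, either way round below 0.15 rad and angle between brush's own z axis and vertical below 0.12 rad and contact force between the fingers and brush below 0.1 N and value of joint tray_slide between -0.004 and 0.004 m), for 0.2 s.
2. the plunger is pulled up (value of joint plunger above 0.01 m), for 0.1 s.
3. the tray is at the next slot towards the wheel with the pin home (((y of wheel_head in the frame of rail above 0 m and value of joint tray_slide between 0.037 and 0.043 m) or (y of wheel_head in the frame of rail below 0 m and value of joint tray_slide between -0.043 and -0.037 m)) and value of joint plunger below 0.002 m), for 0.2 s.
At the end, for the whole second after the job is handed in: The brush lies flat in the long compartment (within 11 mm across, 16 mm along, 5 mm of the floor, 0.15 rad), untouched; the slide is within 3 mm of the next slot (40 mm) towards the wheel; the pin is within 2 mm of fully down; the gripper still holds the knob, with at least 2 N of contact (all of step 3 and x of brush in the frame of compartment between -0.011 and 0.011 m and y of brush in the frame of compartment between -0.016 and 0.016 m and z of brush in the frame of compartment between -0.003 and 0.005 m and angle between the x axis of brush and the y axis of compartment, either way round below 0.15 rad and angle between brush's own z axis and vertical below 0.12 rad and contact force between the fingers and brush below 0.1 N and contact force between the fingers and lock_knob above 2 N and distance between the grasp point and lock_knob below 0.05 m); the arm keeps its last pose, push and grip.
It fails at once if the vase is moved more than 25 mm or tipped (distance of vase from where it was at the start of the episode above 0.025 m or angle between vase's own z axis and vertical above 0.3 rad).
It fails at once if the bottle is moved more than 25 mm or tipped (distance of coolant_bottle from where it was at the start of the episode above 0.025 m or angle between coolant_bottle's own z axis and vertical above 0.3 rad).
It fails at once if the spare wheel is moved more than 25 mm or tipped (distance of spare_wheel from where it was at the start of the episode above 0.025 m or angle between spare_wheel's own z axis and vertical above 0.3 rad).
It also fails if it takes over 42 s, if anything falls off the work surface, if the arm or the gripper's body presses on something with over 40 N, if the wrist force passes 120 N, or if a joint passes its speed limit or range.

## Working session

There is one attempt and no reset: what is moved stays moved. The work goes in short steps, Python scripts to look and compute and a shell command to move; the robot and the scene stay as the last step left them, time stands still between calls to the robot, and variables do not carry over. Pictures are saved under pics/ and viewed, at most 10 in all, crops included, and the job is handed in when it is done.

```bash
mkdir -p pics; ls; cat > h.py <<'E'
import numpy as np, cv2
from workcell import sensors, viewer, job
def cam(n):
    p=viewer.camera_params(n); return np.array(p["K"]),np.array(p["world_to_cam"])
def ray(n,uv,z):
    K,T=cam(n); R,t=T[:3,:3],T[:3,3]; c=-R.T@t
    d=R.T@np.linalg.inv(K)@np.array([uv[0],uv[1],1.]); return c+d*(z-c[2])/d[2]
def proj(n,P):
    K,T=cam(n); p=K@(T[:3,:3]@np.array(P)+T[:3,3]); return p[:2]/p[2]
def snap(n,f=None):
    im=cv2.cvtColor(np.array(viewer.read_camera(n)),cv2.COLOR_RGB2BGR)
    if f: cv2.imwrite('pics/'+f,im)
    return im
E
python3 - <<'E'
from h import *
snap('top','top0.png'); snap('side','side0.png')
for n in('top','side'):
    K,T=cam(n); print(n,-T[:3,:3].T@T[:3,3],K[0,0])
print(sensors.read_state())
E
```

```text
pics
top [ 0.34260579 -0.03850068  1.38812521] 526.0550207214131
side [ 0.23117586 -1.35380186  0.82583784] 496.8901775193856
{'time': 0.1, 'q': array([ 1.11707317e+00,  2.64642944e-01,  1.60523161e+00,  3.43495368e-05,
        1.27373304e+00, -3.68763976e-02]), 'joint_vel': array([-0.00018915, -0.0018948 , -0.00266344,  0.00094833,  0.00055978,
       -0.00049858]), 'joint_torque': array([-1.16785341e-04, -5.16706824e+01, -3.68589020e+01, -6.07757079e-05,
        6.25991132e-03, -4.72845613e-06]), 'tool_pos': array([0.2729484 , 0.61655281, 0.19771325]), 'tcp_rot': array([-6.49958350e-01, -3.07308881e+00,  3.05728879e-03]), 'wrist_force': array([0.3895568 , 0.07916321, 0.24277173]), 'torque': array([-0.05717383, -0.06064193,  0.00997125]), 'grip_force': 0.0, 'width': 0.9999163544515688}
```

View pics/top0.png

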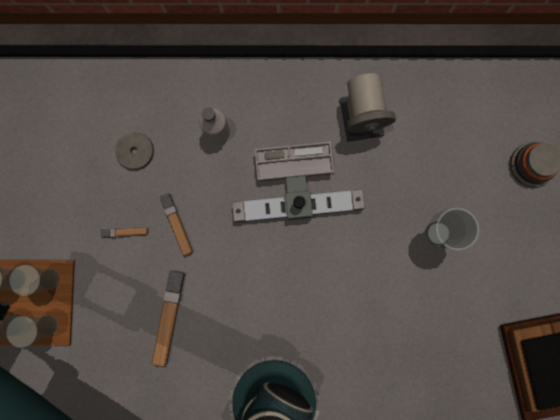

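View pics/side0.png

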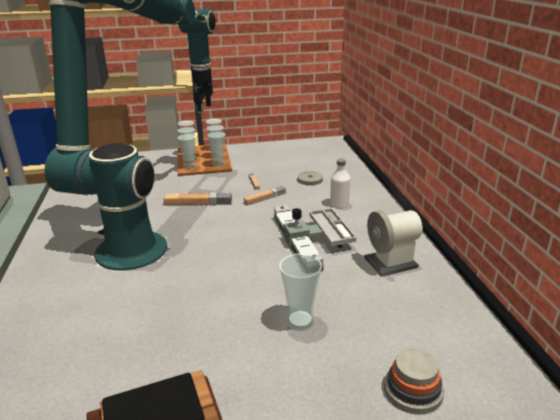

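Top view: the brush candidates are the medium one at (176,225), about 65 px long (≈170 mm); the large one at (168,318), ≈95 px; and the small one at (124,232), ≈47 px. The medium one matches the description. The rail runs (233,212)–(364,199) with the knob at (299,203), the wheel is at (367,105) on the rail's -y end, the bottle at (212,122), the vase at (455,230) and the spare wheel at (134,151).

```bash
python3 - <<'E'
from h import *
im=cv2.imread('pics/top0.png'); hsv=cv2.cvtColor(im,cv2.COLOR_BGR2HSV)
m=cv2.inRange(hsv,(5,90,60),(22,255,255)); m[:, :95]=0; m[:,205:]=0
n,l,s,c=cv2.connectedComponentsWithStats(m)
for i in range(1,n):
    if s[i,4]<60: continue
    pts=np.argwhere(l==i)[:,::-1].astype(np.float32); w=np.array([ray('top',p,0.02)[:2] for p in pts],np.float32)
    print(c[i],cv2.minAreaRect(w))
a=cv2.resize(im[180:270,145:205],None,fx=5.5,fy=5.5,interpolation=cv2.INTER_CUBIC)
b=cv2.resize(im[135:225,225:372],None,fx=5.5,fy=5.5,interpolation=cv2.INTER_CUBIC)
b=cv2.resize(im[135:225,225:372],None,fx=5.4,fy=5.4,interpolation=cv2.INTER_CUBIC); b=cv2.resize(b,(500,306)) if 0 else b
out=np.zeros((600,800,3),np.uint8)
a=cv2.resize(im[185:265,150:200],None,fx=3,fy=3,interpolation=cv2.INTER_CUBIC); out[:a.shape[0],:a.shape[1]]=a
b=cv2.resize(im[135:225,230:370],None,fx=4.5,fy=4.5,interpolation=cv2.INTER_CUBIC); out[:b.shape[0],160:160+b.shape[1]]=b
cv2.imwrite('pics/crop.png',cv2.convertScaleAbs(out[:420],alpha=1.6))
E
```

```text
[122.76         8.06666667] ((1.0452700853347778, 0.4261532425880432), (0.07282047718763351, 0.01355526503175497), 80.20143127441406)
[179.66071429 233.703125  ] ((0.4271385371685028, 0.24923628568649292), (0.11555880308151245, 0.026815269142389297), 23.600385665893555)
[131.1277533  231.47577093] ((0.4319254159927368, 0.3770281970500946), (0.018344221636652946, 0.08415452390909195), 0.3585638105869293)
[164.32199787 333.83846971] ((0.17024365067481995, 0.28167852759361267), (0.03768419846892357, 0.16245625913143158), 80.2998046875)
```

View pics/crop.png

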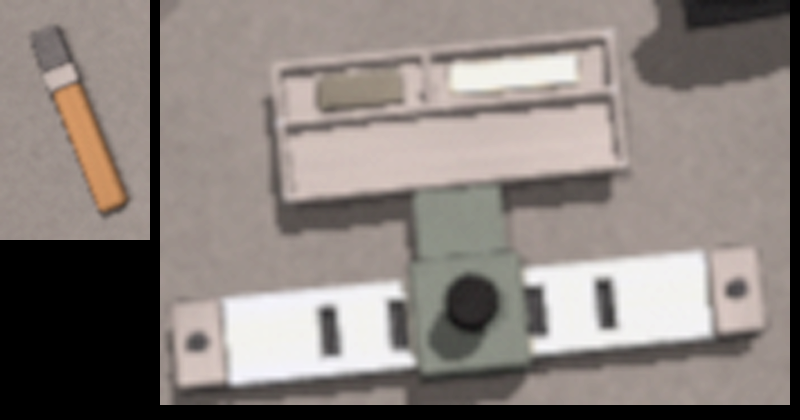

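The crop confirms the medium brush: pale handle, ferrule and grey bristles, pointing up-left. It also shows the long compartment as the near one in the tray, outer slots at crop (329,331) and (605,304), and end screws at (196,342) and (737,289).

```bash
cat > geo.py <<'E'
from h import *
f=lambda u,v,z:ray('top',(230+(u-160)/4.5-.4,135+v/4.5-.4),z)[:2]
g=lambda u,v,z:ray('top',(150+u/3-.3,185+v/3-.3),z)[:2]
s1,s2=f(329,331,.034),f(605,304,.034); e1,e2=f(196,342,.042),f(737,289,.042)
C=(s1+s2+e1+e2)/4; ry=(e1-e2)/np.linalg.norm(e1-e2); rx=np.array([ry[1],-ry[0]])
if __name__=='__main__':
    print('slots',s1,s2,np.linalg.norm(s1-s2),'ends',e1,e2,np.linalg.norm(e1-e2))
    print('C',(s1+s2)/2,(e1+e2)/2,'rail yaw of y deg',np.degrees(np.arctan2(ry[1],ry[0])),'slots yaw',np.degrees(np.arctan2(*(s1-s2)[::-1])))
    co=[f(285,200,.046),f(628,170,.046)]; print('tray near outer corners in rail',[((p-C)@rx,(p-C)@ry) for p in co])
    print('comp',C+.1*rx,'knob seen',f(471,300,.114), 'next knob',C-.04*ry)
    t,b=g(44,30,.022),g(115,208,.022); d=t-b
    print('brush',t,b,(t+b)/2,np.linalg.norm(d),np.degrees(np.arctan2(d[1],d[0])))
    from scipy.spatial.transform import Rotation as R
    s=sensors.read_state(); print(R.from_rotvec(s['tcp_rot']).as_matrix().round(3), s['tool_pos'])
    for n,uv,z in(('vase',(457,229),.17),('bottle',(210,113),.17)): print(n,ray('top',uv,z))
E
python3 geo.py
```

```text
slots [0.49376857 0.02063092] [ 0.51028081 -0.13814817] 0.15963537291400542 ends [0.48611731 0.09642028] [ 0.51833805 -0.21299907] 0.3110924428988888
C [ 0.50202469 -0.05875862] [ 0.50222768 -0.0582894 ] rail yaw of y deg 95.94494880134941 slots yaw 95.93713606437427
tray near outer corners in rail [(np.float64(0.07633204731361862), np.float64(0.09728350993771825)), (np.float64(0.07419894059897802), np.float64(-0.10029204135134297))]
comp [ 0.60158837 -0.04816673] knob seen [ 0.50217137 -0.05971038] next knob [ 0.5062691  -0.09830889]
brush [0.5292071  0.29185687] [0.37410778 0.22551844] [0.45165744 0.25868765] 0.16869080144279425 23.15716012986209
[[-0.914  0.405 -0.001]
 [ 0.405  0.914 -0.002]
 [ 0.    -0.002 -1.   ]] [0.2729484  0.61655281 0.19771325]
vase [ 0.43256735 -0.42447169  0.17      ]
bottle [0.70562535 0.15302746 0.17      ]
```

Pose found: brush at (0.452, 0.259), yaw 23°. Rail centre is (0.502, -0.058), yaw 6°, and the slide direction is rail -y. Now approaching over the brush.

```bash
python3 -m inch '[-38.5,-31.7,0,0,0,0,60,-38.5,-31.7,0,0,0,0,60,-38.5,-31.7,0,0,0,0,60,-38.5,-31.7,0,0,0,0,60,-38.5,-31.7,0,0,0,0,60,-38.5,-31.7,0,0,0,0,60,-38.5,-31.7,0,0,0,0,60,-38.5,-31.7,0,0,0,0,60]' 40
python3 -m inch '[0,0,14,0,0,-7.85,60,0,0,14,0,0,-7.85,60,0,0,14,0,0,-7.85,60,0,0,14,0,0,-7.85,60,0,0,14,0,0,-7.85,60,0,0,14,0,0,-7.85,60,0,0,14,0,0,0,60,0,0,0,0,0,0,60]'
cat > err.py <<'E'
# offset to a target in tool axes: err.py x y z yaw_of_tool_y
import sys
from h import *
from scipy.spatial.transform import Rotation as R
s=sensors.read_state(); M=R.from_rotvec(s['tcp_rot']).as_matrix(); a=[float(v) for v in sys.argv[1:]]
print('t',s['time'],'pos',s['tool_pos'].round(4),'shift mm',(1000*M.T@(np.array(a[:3])-s['tool_pos'])).round(1),'turn z',round((np.degrees(np.arctan2(M[1,1],M[0,1]))-a[3]+180)%360-180,2),'tilt',M[:,2].round(3),'F',s['wrist_force'].round(1),'w',round(s['width']*85.4,1),'g',s['grip_force'])
E
python3 err.py .4517 .2587 .014 113.2
```

```text
time: 0.9
tool_pos: [0.4524, 0.2586, 0.1985]
tcp_rot: [-0.649, -3.074, 0.0]
wrist_force: [1.5, 0.4, -0.3]
width: 0.702
grip_force: 0.0
time: 1.7
tool_pos: [0.4501, 0.2596, 0.0982]
tcp_rot: [0.626, -3.073, 0.002]
wrist_force: [-1.0, -0.5, -0.3]
width: 0.702
grip_force: 0.0
t 1.7 pos [0.4501 0.2596 0.0982] shift mm [-1.5 -1.4 84.2] turn z -0.16 tilt [-0.005 -0.002 -1.   ] F [-1.  -0.5 -0.3] w 60.0 g 0.0
```

```bash
python3 -m inch '[-1.5,-1.4,15,0,0,0,60,0,0,20,0,0,0,60,0,0,20,0,0,0,55,0,0,15,0,0,0,55,0,0,10,0,0,0,50,0,0,4,0,0,0,45,0,0,0,0,0,0,45,0,0,0,0,0,0,45]'
python3 err.py .4517 .2587 .014 113.2
python3 - <<'E'
from h import *
a=snap('side'); b=snap('top')
out=np.zeros((400,800,3),np.uint8); out[:]=np.hstack([cv2.resize(a[150:230,210:290],(400,400),interpolation=2),cv2.resize(b[180:270,135:225],(400,400),interpolation=2)])
cv2.imwrite('pics/pre.png',out)
E
```

```text
time: 2.5
tool_pos: [0.4549, 0.2603, 0.0176]
tcp_rot: [-0.632, 3.076, 0.001]
wrist_force: [0.1, -0.1, -1.3]
width: 0.527
grip_force: 0.0
t 2.5 pos [0.4549 0.2603 0.0176] shift mm [ 3.5 -0.2  3.6] turn z 0.0 tilt [ 0.001  0.001 -1.   ] F [ 0.1 -0.1 -1.3] w 45.0 g 0.0
```

View pics/pre.png

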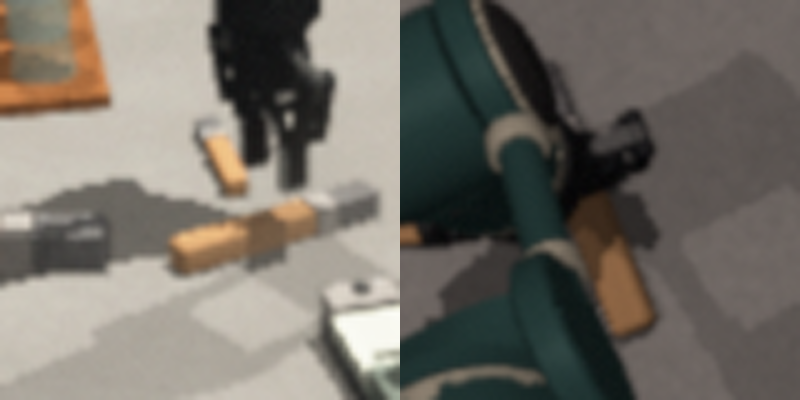

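The side crop shows the fingertips at crop (255–290,160–190), which looks above or behind the brush at (250,225). I'll check that against projections.

```bash
python3 - <<'E'
from h import *
s=sensors.read_state();print(s['time'],s['tool_pos'])
c=lambda P:((proj('side',P)-[210,150])*5).round()
print('tcp',c(s['tool_pos']),'brush c',c((.4517,.2587,.022)),'tip',c((.529,.292,.02)),'tail',c((.374,.2255,.02)))
for z in(.05,.08,.1): print(z,c((.4549,.2603,z)))
E
python3 err.py .4517 .2587 .014 113.2
```

```text
2.6 [0.45503799 0.26038277 0.01785159]
tcp [273. 218.] brush c [269. 214.] tip [365. 187.] tail [168. 247.]
0.05 [272. 178.]
0.08 [270. 140.]
0.1 [269. 115.]
t 2.6 pos [0.455  0.2604 0.0179] shift mm [ 3.7 -0.2  3.8] turn z 0.01 tilt [ 0.002  0.001 -1.   ] F [ 0.3 -0.7  0.3] w 44.7 g 0.0
```

```bash
python3 - <<'E'
from h import *
print('start tcp px',proj('side',(.273,.617,.198)))
c=lambda P:((proj('side',P)-[210,150])*5).round()
for z in(.02,.04,.05): print(z,c((.464,.238,z)),c((.446,.283,z)))
a=snap('side'); s0=cv2.imread('pics/side0.png')
out=np.hstack([cv2.resize(a[140:230,210:300],(400,400),interpolation=2),cv2.resize(s0[80:170,155:245],(400,400),interpolation=2)])
cv2.imwrite('pics/pre2.png',out)
E
```

```text
start tcp px [205.29838555 119.66289276]
0.02 [290. 227.] [256. 203.]
0.04 [289. 202.] [255. 178.]
0.05 [289. 190.] [255. 166.]
```

View pics/pre2.png

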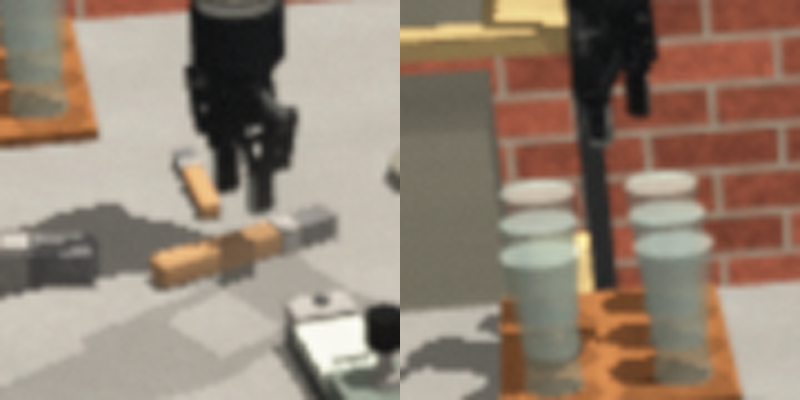

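```bash
python3 - <<'E'
from h import *
c=lambda P:((proj('top',P)-[135,180])*4.444+[400,0]).round()
for z in(.02,.05,.08): print(z,'tcp',c((.455,.2604,z)),'near inner',c((.464,.238,z)),'near outer',c((.470,.225,z)))
s=sensors.read_state();print(s['q'],s['tcp_rot'])
E
```

```text
0.02 tcp [581. 191.] near inner [619. 176.] near outer [641. 166.]
0.05 tcp [570. 187.] near inner [609. 171.] near outer [631. 161.]
0.08 tcp [558. 182.] near inner [598. 166.] near outer [621. 156.]
[ 4.72231529e-01  1.66582016e-01  2.08806929e+00  8.97690150e-06
  8.85129060e-01 -1.50368995e+00] [-6.31666355e-01  3.07565289e+00  7.68505964e-04]
```

The brush lands where its projection predicts, but the visible fingertips look about 30 mm higher than the reported TCP. Closing gently at this height will settle it, because the opening will read 26 mm if the brush is between the pads.

```bash
python3 -m inch '[3.5,0,2,0,0,0,45,0,0,2,0,0,0,40,0,0,0,0,0,0,34,0,0,0,0,0,0,28,0,0,0,0,0,0,20,0,0,0,0,0,0,15,0,0,0,0,0,0,15,0,0,0,0,0,0,15]' 25
python3 err.py .4517 .2587 .014 113.2
```

```text
time: 3.45
tool_pos: [0.451, 0.2586, 0.0129]
tcp_rot: [-0.632, 3.077, 0.0]
wrist_force: [0.3, 0.7, -0.3]
width: 0.174
grip_force: 0.0
t 3.45 pos [0.451  0.2586 0.0129] shift mm [-0.7 -0.2 -1.1] turn z 0.02 tilt [ 0.  0. -1.] F [ 0.3  0.7 -0.3] w 14.8 g 0.0
```

The fingers closed past 26 mm with no contact, so they really are above the brush and the reported TCP is off. Now measuring where the nearly shut tips actually are.

```bash
python3 - <<'E'
from h import *
a=snap('side','s3.png'); b=snap('top','t3.png'); s=sensors.read_state()['tool_pos']
print(s,proj('side',s),proj('top',s))
out=np.hstack([cv2.resize(a[140:210,230:300],(400,400),interpolation=2),cv2.resize(b[190:250,150:210],(400,400),interpolation=2)])
cv2.imwrite('pics/m3.png',cv2.convertScaleAbs(out,alpha=1.6))
E
```

```text
[0.45098039 0.25856755 0.01290459] [263.6699302  195.04838402] [176.90821393 224.72148947]
```

View pics/m3.png

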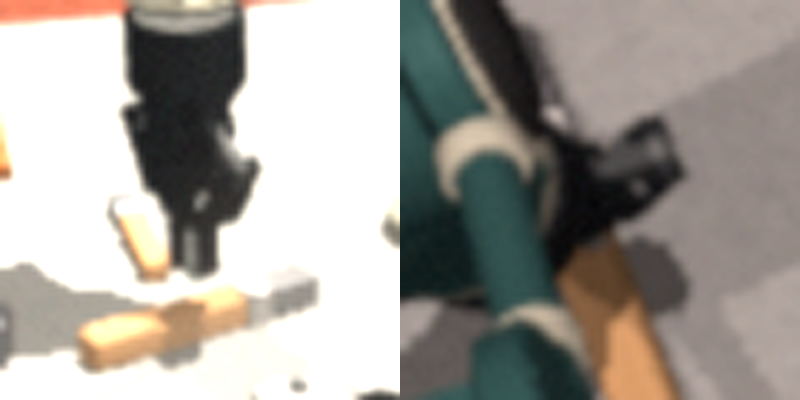

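```bash
python3 - <<'E'
from h import *
def tri(us,ut):
    A=[];B=[]
    for n,uv in(('side',us),('top',ut)):
        p,q=ray(n,uv,0),ray(n,uv,.2); d=(q-p)/np.linalg.norm(q-p); M=np.eye(3)-np.outer(d,d); A.append(M);B.append(M@p)
    X=np.linalg.solve(sum(A),sum(B)); return X.round(4),(proj('side',X)-us).round(1)
f=lambda u,v:(230+u/5.714,140+v/5.714); g=lambda u,v:(150+(u-400)/6.667,190+v/6.667)
print('right knuckle',tri(f(255,170),g(683,168)),tri(f(240,150),g(655,150)))
# far knuckle on side view, z assumed equal
s=sensors.read_state()['tool_pos']
for dz in(0,.01,.02,.03,.035): 
    p=proj('side',s+[0,0,dz]); print(dz,p)
for z in (.02,.03,.045,.06): print(z,ray('side',f(193,268),z))
E
```

```text
right knuckle (array([0.4737, 0.1937, 0.1382]), array([-2.8,  0.3])) (array([0.4728, 0.2028, 0.1482]), array([-0.9,  0.1]))
0 [263.6699302  195.04838402]
0.01 [263.57919947 192.59634678]
0.02 [263.48799914 190.13161852]
0.03 [263.39632555 187.65410046]
0.035 [263.35031014 186.41051411]
0.02 [0.45978354 0.3118425  0.02      ]
0.03 [0.45694664 0.29117278 0.03      ]
0.045 [0.4526913 0.2601682 0.045    ]
0.06 [0.44843596 0.22916362 0.06      ]
```

Triangulating the tips and the outer knuckle gives the same answer: x and y are right, but the true TCP is about 32 mm above the reported z. I'll confirm it by touch, resting the shut tips lightly on the brush top, which is known to be 24 mm up.

```bash
python3 -m inch '[0,0,4,0,0,0,0,0,0,4,0,0,0,0,0,0,4,0,0,0,0,0,0,1,0,0,0,0,0,0,1,0,0,0,0,0,0,0,0,0,0,0,0,0,0,0,0,0,0,0,0,0,0,0,0,0]'
python3 -m inch '[0,0,1,0,0,0,0,0,0,1,0,0,0,0,0,0,1,0,0,0,0,0,0,1,0,0,0,0,0,0,0,0,0,0,0,0,0,0,0,0,0,0,0,0,0,0,0,0,0,0,0,0,0,0,0,0]'
```

```text
time: 4.35
tool_pos: [0.4511, 0.2587, -0.0009]
tcp_rot: [-0.632, 3.077, 0.0]
wrist_force: [0.2, 0.2, 0.0]
width: -0.003
grip_force: 0.0
time: 5.15
tool_pos: [0.451, 0.2586, -0.0051]
tcp_rot: [-0.632, 3.077, 0.0]
wrist_force: [0.2, -0.6, -0.1]
width: -0.0
grip_force: 0.0
```

```bash
python3 -m inch '[0,0,1,0,0,0,0,0,0,1,0,0,0,0,0,0,1,0,0,0,0,0,0,0,0,0,0,0,0,0,0,0,0,0,0,0,0,0,0,0,0,0,0,0,0,0,0,0,0,0,0,0,0,0,0,0]'
```

```text
time: 5.95
tool_pos: [0.4509, 0.2586, -0.0081]
tcp_rot: [0.632, -3.077, -0.0]
wrist_force: [-0.2, -0.8, 0.8]
width: -0.001
grip_force: 0.0
```

```bash
python3 -m inch '[0,0,1,0,0,0,0,0,0,1,0,0,0,0,0,0,1,0,0,0,0,0,0,0,0,0,0,0,0,0,0,0,0,0,0,0,0,0,0,0,0,0,0,0,0,0,0,0,0,0,0,0,0,0,0,0]'
```

```text
time: 6.75
tool_pos: [0.4511, 0.2586, -0.0084]
tcp_rot: [0.632, -3.077, 0.0]
wrist_force: [-7.3, -4.5, 20.8]
width: -0.001
grip_force: 10.4
```

Contact came at reported z = -0.0083 against the known 0.024, so true z = reported + 32 mm. Now lift, open, lower to true 14 mm and grip.

```bash
python3 -m inch '[0,0,-15,0,0,0,20,0,0,-10,0,0,0,45,0,0,0,0,0,0,45,0,0,0,0,0,0,45,0,0,10,0,0,0,45,0,0,10,0,0,0,45,0,0,8,0,0,0,45,0,0,4,0,0,0,45]'
python3 err.py .4517 .2587 -.0183 113.2
python3 -m inch '[0,0,0,0,0,0,34,0,0,0,0,0,0,28,0,0,0,0,0,0,20,0,0,0,0,0,0,15,0,0,0,0,0,0,15,0,0,0,0,0,0,15,0,0,0,0,0,0,15,0,0,0,0,0,0,15]' 40
python3 err.py .4517 .2587 -.0183 113.2
```

```text
time: 7.55
tool_pos: [0.4494, 0.2577, -0.0203]
tcp_rot: [0.632, -3.074, 0.002]
wrist_force: [0.3, -0.4, -0.8]
width: 0.533
grip_force: 0.0
t 7.55 pos [ 0.4494  0.2577 -0.0203] shift mm [-2.5 -0.  -2. ] turn z 0.02 tilt [-0.003 -0.002 -1.   ] F [ 0.3 -0.4 -0.8] w 45.6 g 0.0
time: 8.35
tool_pos: [0.451, 0.2586, -0.018]
tcp_rot: [-0.632, 3.077, 0.0]
wrist_force: [-0.2, -0.3, 0.0]
width: 0.293
grip_force: 40.5
t 8.35 pos [ 0.451   0.2586 -0.018 ] shift mm [-0.7 -0.2  0.3] turn z 0.02 tilt [ 0.  0. -1.] F [-0.2 -0.3  0. ] w 25.0 g 40.53797364234924
```

Gripped at 25 mm. Now lift and rotate +107° (tool z).

```bash
python3 -m inch '[0,0,-12,0,0,0,15,0,0,-20,0,0,0,15,0,0,-20,0,0,4,15,0,0,-20,0,0,8,15,0,0,-20,0,0,8,15,0,0,-20,0,0,8,15,0,0,-8,0,0,8,15,0,0,0,0,0,8,15]' 50
python3 -m inch '[0,0,0,0,0,8,15,0,0,0,0,0,8,15,0,0,0,0,0,8,15,0,0,0,0,0,8,15,0,0,0,0,0,8,15,0,0,0,0,0,8,15,0,0,0,0,0,8,15,0,0,0,0,0,7,15]'
python3 err.py .6016 -.0482 .016 5.94
```

```text
time: 9.15
tool_pos: [0.4525, 0.2594, 0.1049]
tcp_rot: [0.575, 3.085, 0.005]
wrist_force: [0.1, 0.5, -0.8]
width: 0.285
grip_force: 49.5
time: 9.95
tool_pos: [0.451, 0.2586, 0.1027]
tcp_rot: [2.104, 2.333, 0.001]
wrist_force: [0.2, 0.4, -1.1]
width: 0.284
grip_force: 49.5
t 9.95 pos [0.451  0.2586 0.1027] shift mm [-320.7  118.1   86.7] turn z -0.03 tilt [ 0.001  0.    -1.   ] F [ 0.2  0.4 -1.1] w 24.3 g 49.47901725769043
```

```bash
python3 -m inch '[-25,9,0,0,0,0,15,-45,16.5,0,0,0,0,15,-45,16.5,0,0,0,0,15,-45,16.5,0,0,0,0,15,-45,16.5,0,0,0,0,15,-45,16.5,0,0,0,0,15,-45,16.5,0,0,0,0,15,-25,10,0,0,0,0,15]'
python3 -m inch '[0,0,0,0,0,0,15,0,0,10,0,0,0,15,0,0,15,0,0,0,15,0,0,5,0,0,0,15,0,0,0,0,0,0,15,0,0,0,0,0,0,15,0,0,0,0,0,0,15,0,0,0,0,0,0,15]'
python3 err.py .6016 -.0482 .016 5.94
python3 - <<'E'
from h import *
a=snap('side'); b=snap('top')
out=np.hstack([cv2.resize(a[170:260,255:345],(400,400),interpolation=2),cv2.resize(b[120:220,240:340],(400,400),interpolation=2)])
cv2.imwrite('pics/m4.png',cv2.convertScaleAbs(out,alpha=1.3))
E
```

```text
time: 10.75
tool_pos: [0.6045, -0.0504, 0.103]
tcp_rot: [2.099, 2.335, 0.001]
wrist_force: [-0.5, 0.2, -2.0]
width: 0.283
grip_force: 49.5
time: 11.55
tool_pos: [0.6034, -0.0466, 0.0726]
tcp_rot: [2.096, 2.338, 0.001]
wrist_force: [-0.7, 0.5, -0.5]
width: 0.285
grip_force: 49.5
t 11.55 pos [ 0.6034 -0.0466  0.0726] shift mm [-1.4 -2.1 56.5] turn z 0.31 tilt [ 0.001 -0.    -1.   ] F [-0.7  0.5 -0.5] w 24.3 g 49.48573350906372
```

View pics/m4.png

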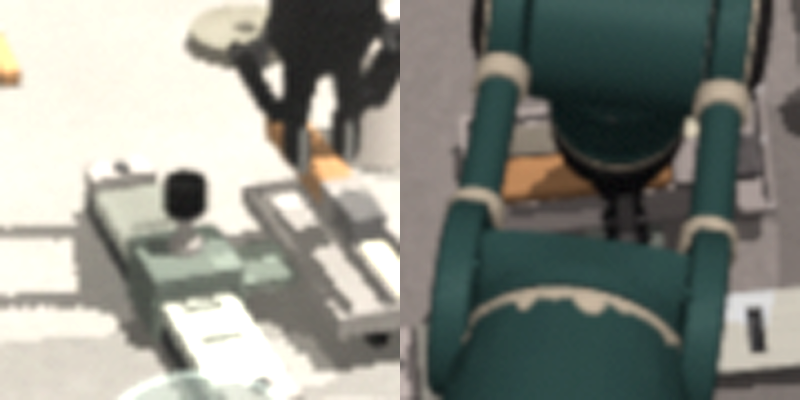

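The side view shows the brush over the tray, parallel to it, with the bristles nearer the camera at crop (360,210). In the top view the handle end is at crop (500,178). Now checking its along-rail offset.

```bash
python3 - <<'E'
from geo import *
for p in((500,160),(502,197)):
    w=ray('top',(240+(p[0]-400)/4-.4,120+p[1]/4-.4),.113)[:2]; print('tail corner in comp frame',(w-C)@rx-.1,(w-C)@ry)
for p in((385,240),(340,185)): pass
w=ray('side',(255+362/4.444,170+230/4.444),.100)[:2]; print('tip',(w-C)@rx-.1,(w-C)@ry)
E
```

```text
tail corner in comp frame 0.011220333522859588 0.07207888435264768
tail corner in comp frame -0.011910769596861354 0.07300626768288854
tip -0.00023600865767407775 -0.08592762018154954
```

Across is centred and along is within tolerance. Lowering.

```bash
python3 -m inch '[-1,-1,10,0,0,0,15,0,0,12,0,0,0,15,0,0,12,0,0,0,15,0,0,9,0,0,0,15,0,0,6,0,0,0,15,0,0,4,0,0,0,15,0,0,1,0,0,0,15,0,0,0,0,0,0,15]'
python3 err.py .6016 -.0482 .016 5.94
```

```text
time: 12.45
tool_pos: [0.6022, -0.0479, 0.0179]
tcp_rot: [2.098, 2.339, 0.0]
wrist_force: [0.4, 0.1, -1.4]
width: 0.29
grip_force: 49.5
t 12.45 pos [ 0.6022 -0.0479  0.0179] shift mm [-0.3 -0.7  1.9] turn z 0.28 tilt [ 0. -0. -1.] F [ 0.4  0.1 -1.4] w 24.8 g 49.49184000492096
```

```bash
python3 -m inch '[0,0,1,0,0,0,15,0,0,0.8,0,0,0,15,0,0,0,0,0,0,15,0,0,0,0,0,0,26,0,0,0,0,0,0,32,0,0,0,0,0,0,38,0,0,0,0,0,0,42,0,0,0,0,0,0,42]'
python3 -m inch '[0,0,-5,0,0,0,42,0,0,-15,0,0,0,42,0,0,-30,0,0,0,45,0,0,-30,0,0,0,50,0,0,-30,0,0,0,60,0,0,-20,0,0,0,60,0,0,0,0,0,0,60,0,0,0,0,0,0,60]'
python3 err.py .502 -.0585 .053 5.94
```

```text
time: 13.25
tool_pos: [0.6022, -0.0479, 0.0162]
tcp_rot: [2.097, 2.339, 0.0]
wrist_force: [-0.4, 0.1, 0.1]
width: 0.492
grip_force: 0.0
time: 14.05
tool_pos: [0.6025, -0.048, 0.1472]
tcp_rot: [2.097, 2.337, 0.002]
wrist_force: [0.4, 0.1, -1.0]
width: 0.7
grip_force: 0.0
t 14.05 pos [ 0.6025 -0.048   0.1472] shift mm [   0.4 -101.3   94. ] turn z 0.28 tilt [ 0.002 -0.    -1.   ] F [ 0.4  0.1 -1. ] w 59.8 g 0.0
```

```bash
python3 -m inch '[0,-20,0,0,0,0,60,0,-30,0,0,0,0,60,0,-30,0,0,0,0,60,0,-21,0,0,0,0,60,0,0,15,0,0,0,60,0,0,10,0,0,0,60,0,0,0,0,0,0,60,0,0,0,0,0,0,60]'
python3 err.py .502 -.0585 .053 5.94
python3 - <<'E'
from h import *
a=snap('side'); b=snap('top')
out=np.hstack([cv2.resize(a[170:260,265:355],(400,400),interpolation=2),cv2.resize(b[130:230,240:340],(400,400),interpolation=2)])
cv2.imwrite('pics/m5.png',cv2.convertScaleAbs(out,alpha=1.3))
E
```

```text
time: 14.85
tool_pos: [0.5017, -0.0586, 0.1199]
tcp_rot: [-2.096, -2.338, 0.002]
wrist_force: [-0.1, 1.0, 0.3]
width: 0.703
grip_force: 0.0
t 14.85 pos [ 0.5017 -0.0586  0.1199] shift mm [ 0.1  0.4 66.9] turn z 0.29 tilt [-0.002  0.    -1.   ] F [-0.1  1.   0.3] w 60.0 g 0.0
```

View pics/m5.png

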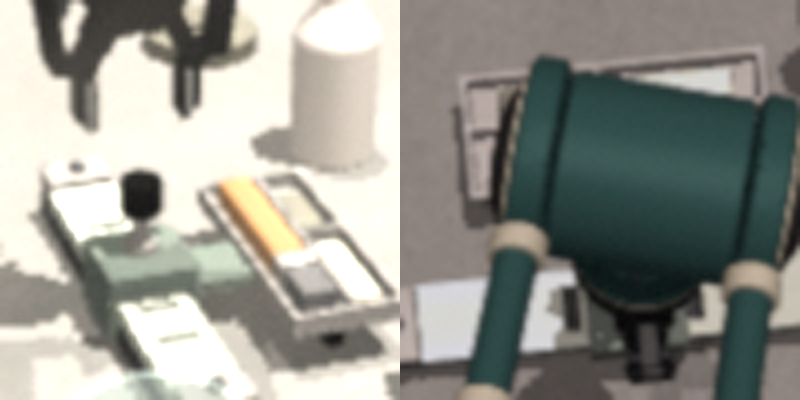

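The side view shows the brush in the long compartment, with the handle end at (235,183) and the bristle end at about (318,290). The open fingers straddle the knob at (142,195). Now checking the brush's position numerically.

```bash
python3 - <<'E'
from geo import *
q=lambda u,v,z:(lambda w:(((w-C)@rx-.1).round(4),((w-C)@ry).round(4)))(ray('side',(265+u/4.444,170+v/4.444),z)[:2])
print('tail',q(234,180,.058),'tip',q(320,276,.058))
P=lambda x,y,z:((proj('side',np.r_[C+(.1+x)*rx+y*ry,z])-[265,170])*4.444).round()
print('expected tail/tip',P(0,.085,.058),P(0,-.085,.058))
E
```

```text
tail (np.float64(-0.0012), np.float64(0.0694)) tip (np.float64(0.0069), np.float64(-0.0767))
expected tail/tip [228. 170.] [315. 284.]
```

The brush is well within tolerance. Lowering onto the knob and gripping.

```bash
python3 -m inch '[0,0,15,0,0,0,60,0,0,15,0,0,0,60,0,0,15,0,0,0,60,0,0,14,0,0,0,60,0,0,8,0,0,0,60,0,0,0,0,0,0,50,0,0,0,0,0,0,40,0,0,0,0,0,0,34]' 60
python3 err.py .502 -.0585 .053 5.94
python3 -m inch '[0,0,0,0,0,0,28,0,0,0,0,0,0,20,0,0,0,0,0,0,15,0,0,0,0,0,0,15,0,0,0,0,0,0,15,0,0,0,0,0,0,15,0,0,0,0,0,0,15,0,0,0,0,0,0,15]' 60
python3 err.py .502 -.0585 .053 5.94
```

```text
time: 15.75
tool_pos: [0.5026, -0.0589, 0.0549]
tcp_rot: [2.097, 2.337, 0.002]
wrist_force: [1.4, -0.5, 0.3]
width: 0.399
grip_force: 0.1
t 15.75 pos [ 0.5026 -0.0589  0.0549] shift mm [ 0.5 -0.6  1.9] turn z 0.28 tilt [ 0.002 -0.    -1.   ] F [ 1.4 -0.5  0.3] w 34.1 g 0.10898760985583067
time: 16.55
tool_pos: [0.5045, -0.0589, 0.0556]
tcp_rot: [2.095, 2.335, 0.006]
wrist_force: [5.2, 0.7, -2.4]
width: 0.335
grip_force: 59.2
t 16.55 pos [ 0.5045 -0.0589  0.0556] shift mm [ 0.6 -2.5  2.6] turn z 0.27 tilt [ 0.006 -0.    -1.   ] F [ 5.2  0.7 -2.4] w 28.6 g 59.21015202999115
```

```bash
python3 -m inch '[0,2.5,0,0,0,0,15,0,0,-4,0,0,0,15,0,0,-4,0,0,0,15,0,0,-4,0,0,0,15,0,0,-4,0,0,0,15,0,0,-1.5,0,0,0,15,0,0,0,0,0,0,15,0,0,0,0,0,0,15]'
python3 err.py .502 -.0585 .053 5.94
```

```text
time: 17.35
tool_pos: [0.5044, -0.0586, 0.0715]
tcp_rot: [2.097, 2.338, 0.001]
wrist_force: [5.1, -0.8, -7.7]
width: 0.33
grip_force: 59.6
t 17.35 pos [ 0.5044 -0.0586  0.0715] shift mm [ 0.3 -2.4 18.5] turn z 0.28 tilt [ 0.001 -0.    -1.   ] F [ 5.1 -0.8 -7.7] w 28.2 g 59.647425413131714
```

Lifted about 16 mm with spring-like force (-7.7 N). Now slide 40 mm along tool -x, which is rail -y.

```bash
python3 -m inch '[-3,0,0,0,0,0,15,-6,0,0,0,0,0,15,-8,0,0,0,0,0,15,-8,0,0,0,0,0,15,-8,0,0,0,0,0,15,-5,0,0,0,0,0,15,-2,0,0,0,0,0,15,0,0,0,0,0,0,15]'
python3 err.py .5085 -.0984 .0556 5.94
```

```text
time: 18.15
tool_pos: [0.5085, -0.0983, 0.0714]
tcp_rot: [-2.098, -2.338, -0.001]
wrist_force: [4.9, 0.2, -7.6]
width: 0.327
grip_force: 59.6
t 18.15 pos [ 0.5085 -0.0983  0.0714] shift mm [-0.1 -0.1 15.8] turn z 0.26 tilt [ 0.  0. -1.] F [ 4.9  0.2 -7.6] w 27.9 g 59.56300735473633
```

```bash
python3 -m inch '[0,0,4,0,0,0,15,0,0,4,0,0,0,15,0,0,4,0,0,0,15,0,0,3,0,0,0,15,0,0,2.5,0,0,0,15,0,0,0,0,0,0,15,0,0,0,0,0,0,15,0,0,0,0,0,0,15]'
python3 err.py .5085 -.0984 .0556 5.94
```

```text
time: 18.95
tool_pos: [0.5087, -0.0985, 0.0555]
tcp_rot: [2.097, 2.339, -0.0]
wrist_force: [-0.2, -0.1, 6.0]
width: 0.329
grip_force: 60.9
t 18.95 pos [ 0.5087 -0.0985  0.0555] shift mm [ 0.1 -0.2 -0.1] turn z 0.29 tilt [ 0. -0. -1.] F [-0.2 -0.1  6. ] w 28.1 g 60.918967723846436
```

The tool is back at the seated height with +6 N reaction, so the pin looks home. One last check picture.

```bash
python3 - <<'E'
from geo import *
a=snap('side')
cv2.imwrite('pics/m6.png',cv2.convertScaleAbs(cv2.resize(a[150:270,250:410],(800,600),interpolation=2),alpha=1.3))
P=lambda x,y,z:((proj('side',np.r_[C+x*rx+y*ry,z])-[250,150])*5).round()
print('saddle near edge (+x,-y) top',P(.033,-.072,.058),'if 0:',P(.033,-.032,.058),'knob bottom c',P(0,-.04,.088),'brush ends',P(.1,.045,.058),P(.1,-.125,.058))
E
```

```text
saddle near edge (+x,-y) top [316. 427.] if 0: [294. 394.] knob bottom c [247. 366.] brush ends [353. 319.] [455. 453.]
```

View pics/m6.png

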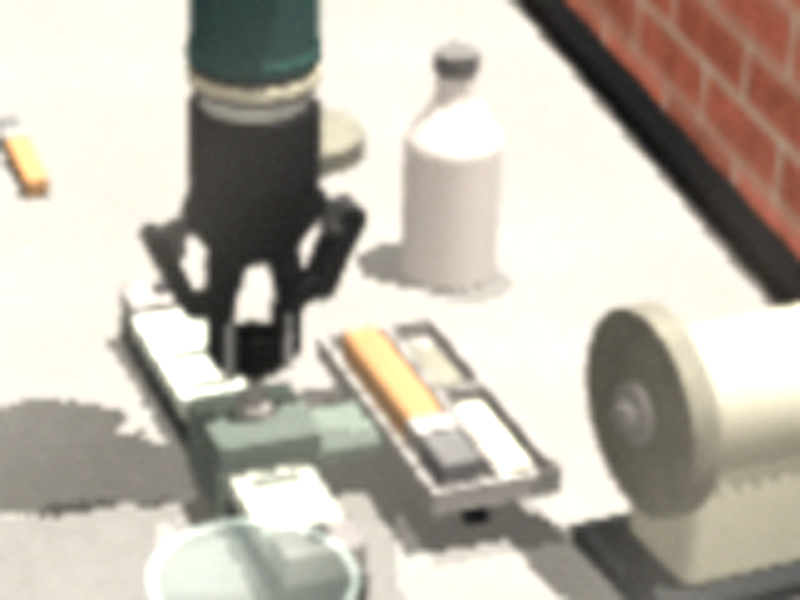

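The saddle's near corner is at (318,430), against a predicted (316,427) for the next slot. The brush lies in the compartment, the knob bottom is at about (250,375) between the fingers, and the bottle, vase and spare wheel are in place. Handing in.

```bash
python3 -c "
from workcell import job
print(job.finish_job())"
```

```text
the job is handed in; nothing more can be done
None
```

I've handed the job in: the brush lies in the long compartment, the tray is one slot towards the cutting wheel, and the gripper still holds the knob; the seated pin is inferred from knob height and push-back force, and the hand-in gave no verdict.

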